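# Square the divider boards and hold the bundling press on its third notch

## Task

Tap the four divider boards on the bundling press square, so that every board lies flush against both the back fence and the right-hand fence. Then press the green lever paddle down, past the first two notches to the third, without forcing it on to the end stop, so that the rubber foot clamps the stack; the lever springs back if released, so finish while still holding it on the third notch. Leave the tubs, bowl, jar, spoon and strap reel where they are.

Things in the scene. Friction and masses are not known exactly. Their poses are not given: they have to be found in the camera images.
- press: bundling press fixed to the table: grey foot plate, white tower, steel deck 40 mm high. Origin at table height, below the middle of the squared stack; x points from the open front to the back fence, y from the right fence to the open left side, z up. The back fence's face is at x = +60 mm, the right fence's at y = -75 mm; both rise to 74 mm.
- stack_place (a point): where the middle of the underside of a squared stack lies: press x = 0, y = 0, 40 mm up. The deck ends at press x = -45 and y = +60 mm, so squared boards overhang it by 15 mm in front and on the left, with bare table below the overhang. Misplaced boards stick out up to about 25 mm more.
- head (a point): lowest face of the white head that carries the foot, 168 mm above the table; the head covers press x 12 to 48, y -98 to +8 mm. The tower (190 mm high) stands behind the right fence at press x 20 to 105, y -125 to -85 mm.
- lever (a joint): lever angle in rad: 0 = up at rest (rising 0.45 rad towards its paddle), growing as the paddle goes down. Notches at 0.25 (white mark), 0.50 (yellow), 0.75 (third, green); end stop at 1.0. Notches are only felt (force swings about 3 N either way at the ridges half-way between): a spring always drives it back to 0. Pressing takes about 4 N near rest, 11 N at the third notch.
- lever_pivot (a point): the lever's axle, 150 mm above the table, at x = 50, y = -155 mm of the press. It runs along the press's y; the lever reaches from it towards the press's -x.
- paddle_top (a point): middle of the top face of the lever's green paddle (54 mm along the lever, 42 mm wide, 16 mm thick). The paddle's middle is 150 mm from the axle; this point is 8 mm above it, square to the lever. It is about 222 mm above the table at rest, 113 mm at the third notch, at the fixed y = -155 mm of the press, and moves on an arc about the axle.
- paddle: the green paddle itself; origin at its middle, x along the lever towards the axle, z out of its top face.
- foot: round black rubber foot, 34 mm across, geared to the lever: its underside is 90 mm above the table at rest, meets a four-board stack (60 mm) at the second notch, then presses it down through a spring. Origin in the middle of its underside.
- board1: white rigid plastic divider board, 120 x 150 x 5 mm (press x, y, z), about 90 g, number 1 of 4 from the bottom of the stack on the press deck; origin in the middle of its underside (40 mm above the table); when flush with both fences its origin is at x = 0, y = 0 of the press and its axes are parallel to the press's.
- board2: pale blue rigid plastic divider board, 120 x 150 x 5 mm (press x, y, z), about 90 g, number 2 of 4 from the bottom of the stack on the press deck; origin in the middle of its underside (45 mm above the table); when flush with both fences its origin is at x = 0, y = 0 of the press and its axes are parallel to the press's.
- board3: white rigid plastic divider board, 120 x 150 x 5 mm (press x, y, z), about 90 g, number 3 of 4 from the bottom of the stack on the press deck; origin in the middle of its underside (50 mm above the table); when flush with both fences its origin is at x = 0, y = 0 of the press and its axes are parallel to the press's.
- board4: pale blue rigid plastic divider board, 120 x 150 x 5 mm (press x, y, z), about 90 g, number 4 of 4 from the bottom of the stack on the press deck; origin in the middle of its underside (55 mm above the table); when flush with both fences its origin is at x = 0, y = 0 of the press and its axes are parallel to the press's.
- tub_a_mid (a point): closed clear tub of salad on the left, 110 mm across, 62 mm high; its centre (leave alone)
- tub_b_mid (a point): closed clear tub of salad on the right, 110 mm across, 62 mm high; its centre (leave alone)
- bowl_mid (a point): steel bowl, 120 mm across, 55 mm high, on the left; its centre (leave alone)
- jar_mid (a point): amber jar with a white cap, 68 mm across, 110 mm high, on the right; its centre (leave alone)
- spoon_mid (a point): steel spoon, 220 mm long, lying front left; a point near its middle (leave alone)
- reel_mid (a point): orange strap reel, 90 mm across, 26 mm high, lying on the press's foot plate behind the back fence; its centre (leave alone)
Mind the look-alikes: they are no part of the job. What is shaped like the board3 but purple, red or turquoise is not meant.

How it is judged:
On the way, in this order (a step that is already met when the one before it is completed fails the run):
1. all four boards lie flush against both fences (x of board1 in the frame of press between -0.004 and 0.004 m and y of board1 in the frame of press between -0.004 and 0.004 m and z of board1 in the frame of press between 0.037 and 0.043 m and angle between the x axis of each of board1, board2, board3, board4 and the x axis of press, either way round below 0.04 rad and x of board2 in the frame of press between -0.004 and 0.004 m and y of board2 in the frame of press between -0.004 and 0.004 m and z of board2 in the frame of press between 0.042 and 0.048 m and x of board3 in the frame of press between -0.004 and 0.004 m and y of board3 in the frame of press between -0.004 and 0.004 m and z of board3 in the frame of press between 0.047 and 0.053 m and x of board4 in the frame of press between -0.004 and 0.004 m and y of board4 in the frame of press between -0.004 and 0.004 m and z of board4 in the frame of press between 0.052 and 0.058 m), for 0.2 s.
2. the lever is held on the third notch with the foot clamping the squared stack (all of step 1 and value of joint lever between 0.66 and 0.84 rad and contact force between foot and board4 above 1.5 N and contact force between any of the fingers, the arm and paddle above 2 N), for 0.5 s.
At the end, for the whole second after the job is handed in: Robot still pressing the paddle (over 2 N), lever at rest at 0.66 to 0.84 rad (third notch 0.75), foot pressing the top board with over 1.5 N, and all four boards within 4 mm of flush with both fences, in their stacked order and height, turned less than 0.04 rad (all of step 2 and velocity of joint lever between -0.1 and 0.1 rad/s); the arm keeps its last pose, push and grip.
It fails at once if the lever was forced past the third notch to the end stop (beyond 0.93 rad) (value of joint lever above 0.93 rad).
It fails at once if a tub, the bowl, jar, spoon or reel was moved by more than 20 mm (distance of any of tub_a_mid, tub_b_mid, bowl_mid, jar_mid, spoon_mid, reel_mid from where it was at the start of the episode above 0.02 m).
It also fails if it takes over 67 s, if anything falls off the work surface, if the arm or the gripper's body presses on something with over 40 N, if the wrist force passes 120 N, or if a joint passes its speed limit or range.

## Robot

A 6-joint arm with a two-finger parallel gripper is mounted at the origin on the work surface. World frame = base frame: x ahead of the robot, y to its left, z up, the work surface at z = 0. Lengths are in m, angles in rad, forces in N, time in s.
With the tool pointing down it reaches from about 0.4 to 0.925 m from the base axis. Payload 12.5 kg.
Tool frame: the origin (TCP) lies midway between the tips of the shut fingers; the grasp point (between the pads) lies 19 mm behind it (env.grasp_offset is the distance from the TCP to the grasp point, in m); z points along the fingers, y is the direction in which the jaws open and shut (so a half turn about z gives the same grasp; the last joint's range is limited). The gripper opens to 95 mm and grips with 3 to 60 N. Pads are 20 mm wide; open, the fingers measure 119 mm over their backs; the gripper's body (75 mm by 180 mm) begins 59 mm behind the grasp point.
Start: joints at [-1.289, 0.491, 1.559, -0, 1.092, -0.106], TCP at [0.236, -0.579, 0.215] pointing down, gripper open.
Joint ranges: [-3.1, 3.1], [-0.84, 2.19], [0.05, 2.79], [-1.13, 4.28], [0.06, 2.93], [-2.69, 2.69]. Speed limits (rad/s): [2.22, 2.22, 2.79, 3.14, 3.14, 3.14].

## Interface

Orientations are given as a rotation vector (axis times angle).
In Python, from plant import env gives the robot as it stands.
- The arm moves only by the tool servo_tool, never from a script. Its argument "targets" is text: rows parted by semicolons, each of 5 numbers parted by spaces: the shift along the tool's x, y, z in cm, then the turn about the tool's z in degrees, then the finger opening in cm, from 0 to 9.51. A call has 1 to 8 rows; each row shifts and turns the commanded pose from where the row before left it, along the tool's axes as they then stand; what a row does not reach is not made up. A row lasts 1/12 s, in which the tool goes at most 41.7 mm and 7.16 degrees, less where a joint would pass 70% of its speed; a pose out of reach is approached as far as the arm can. A call with a gripper value outside its range is refused whole. The fingers move at their own pace and stop on an object; "newtons" is the grip in N (left out, the last holds). Time passes only in rows, so rows that do not move let the fingers close. It gives the time, the measured TCP pose, the force and the opening at its end, in the units of the state.
- env.get_obs(): the state, without advancing time (a new reading comes with each control period).
- env.snapshot(name): name is "scene" or "top" or "wrist"; returns a dict with "pixels" (480x640x3 uint8, red, green, blue), "fx", "fy", "cx", "cy" (pixels), "rvec" (rotation vector, rad) and "tvec" (3), from world to camera coordinates, as OpenCV has them. Camera axes: x right, y down, z forward; pixel columns grow to the right and rows downward; lengths in m; the calibration is good to about 2 mm. A picture is of the moment at which its call begins. There is no depth.
- env.finish_job(): hands the job in, once; it reports no verdict.
The state is a dict: "clock": time; "joints": joint angles; "qvel": joint speeds; "joint_efforts": joint torques, N m; "tcp_pos": TCP position; "tool_rot": TCP orientation; "ft_force": force on the tool from outside, world axes, zero at the start; "ft_torque": the same for the moment, N m; "opening": finger opening in m.
Only numpy, scipy, OpenCV 4.12 (cv2) and the standard library are available. Lean on these libraries where they do the work, as an engineer would, in place of code of your own. Each camera call takes 0.05 s, during which the arm holds its last target.

## Working session

There is one attempt and no reset: what is moved stays moved. The work goes in short steps, Python scripts to look and compute and a tool call to move; the robot and the scene stay as the last step left them, time stands still between calls to the robot, and variables do not carry over. Pictures are saved under pics/ and viewed, and the job is handed in when it is done.

Besides the shell and the picture viewer there is one more tool, called after ">>>" by a JSON object that holds its "method" and its "body". servo_tool: Moves the arm, as the interface text tells. Its arguments: {"type":"object","properties":{"targets":{"type":"string"},"newtons":{"type":"number"}},"required":["targets"]}

```bash
ls; mkdir -p pics
python3 - <<'E'
from plant import env
import cv2
print(env.get_obs())
for n in ["scene","top","wrist"]:
    s=env.snapshot(n)
    cv2.imwrite(f"pics/{n}0.png",s["pixels"][:,:,::-1])
    print(n,s["fx"],s["fy"],s["cx"],s["cy"],s["rvec"],s["tvec"])
E
```

```text
pics
{'clock': 0.0, 'joints': array([-1.28860626e+00,  4.91555986e-01,  1.55941821e+00, -8.06918213e-06,
        1.09169678e+00, -1.05587444e-01]), 'qvel': array([ 3.11061797e-04, -9.74390998e-04, -2.41329174e-04,  2.90265171e-04,
       -5.68611323e-05, -8.92415470e-05]), 'joint_efforts': array([-1.96859124e-03, -6.12659740e+01, -2.58184272e+01,  6.91789761e-02,
        4.82332672e-02, -9.20721982e-05]), 'tcp_pos': array([ 0.23629509, -0.57836389,  0.21407472]), 'tool_rot': array([-3.08167219e+00, -6.05109136e-01,  1.60519371e-04]), 'ft_force': array([ 0.17975918, -0.01086371, -0.52405802]), 'ft_torque': array([-0.06105466, -0.00805946,  0.05322445]), 'opening': 0.09540662262308773}
scene 538.6606532917571 538.6606532917571 325.5037073923029 248.72652703945081 [ 1.62074075 -1.8507331   0.84728533] [0.09287266 0.4670733  0.82176915]
top 464.6152352501749 464.6152352501749 317.525262361285 248.5320204009077 [ 2.216506   -1.98057746  0.22668132] [-0.03066303  0.59243317  1.16713593]
wrist 422.65582932289254 422.65582932289254 319.23240245992685 229.66204266962148 [-2.39708082  1.60948084  0.24113383] [-0.62353233 -0.03286225  0.3925479 ]
```

View pics/scene0.png

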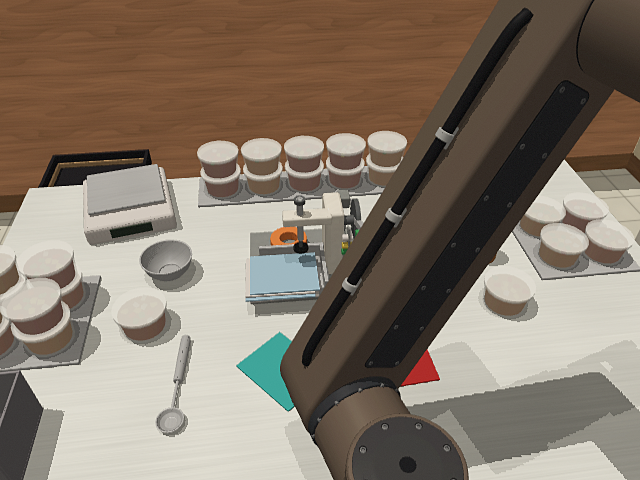

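View pics/top0.png

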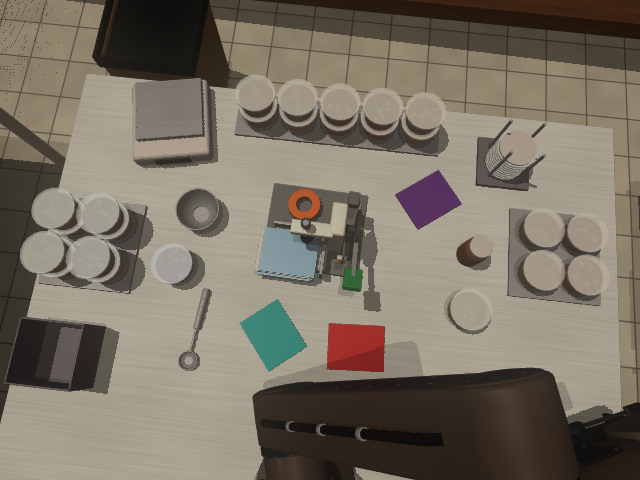

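View pics/wrist0.png

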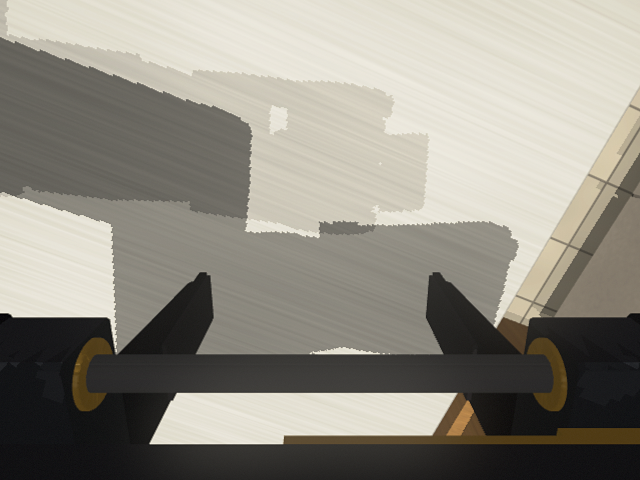

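The scene and top views show the press at about top px (310,240), with blue boards at (288,253) and a green paddle at (352,278). The wrist view sees only table. I'll zoom in next.

```bash
cat > h.py <<'E'
from plant import env
import numpy as np, cv2
def snap(n):
    return env.snapshot(n)
def ray(s,u,v):
    R=cv2.Rodrigues(np.array(s["rvec"]))[0]; t=np.array(s["tvec"])
    d=R.T@np.array([(u-s["cx"])/s["fx"],(v-s["cy"])/s["fy"],1]); return -R.T@t,d
def onz(s,u,v,z):
    o,d=ray(s,u,v); return o+d*(z-o[2])/d[2]
def proj(s,P):
    K=np.array([[s["fx"],0,s["cx"]],[0,s["fy"],s["cy"]],[0,0,1]])
    return cv2.projectPoints(np.array(P,float).reshape(-1,3),np.array(s["rvec"]),np.array(s["tvec"]),K,None)[0].reshape(-1,2)
def crop(s,x0,y0,x1,y1,k,name):
    im=s["pixels"][y0:y1,x0:x1,::-1]
    im=cv2.resize(im,None,fx=k,fy=k,interpolation=cv2.INTER_CUBIC)
    cv2.imwrite(f"pics/{name}.png",im)
E
python3 - <<'E'
from h import *
s=snap("top"); crop(s,245,175,385,305,5,"top0z")
s=snap("scene"); crop(s,225,180,385,320,5,"scene0z")
E
```

```text
(no output)
```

View pics/top0z.png

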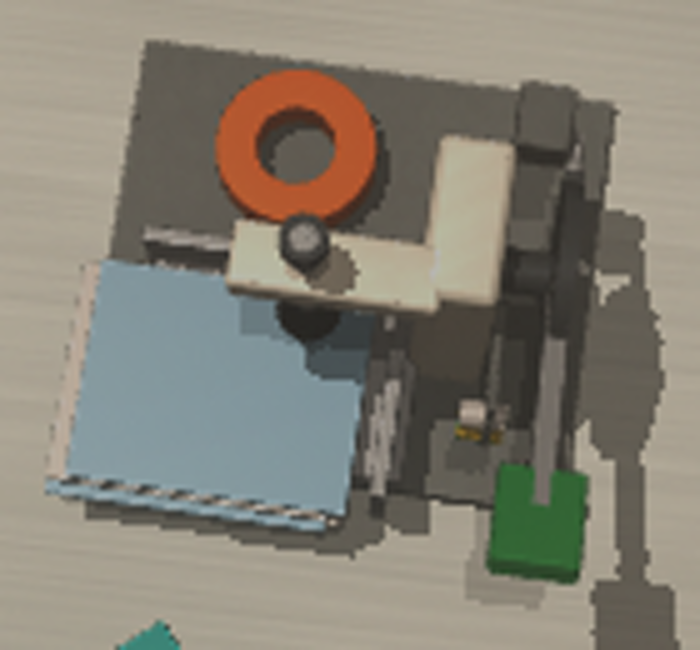

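View pics/scene0z.png

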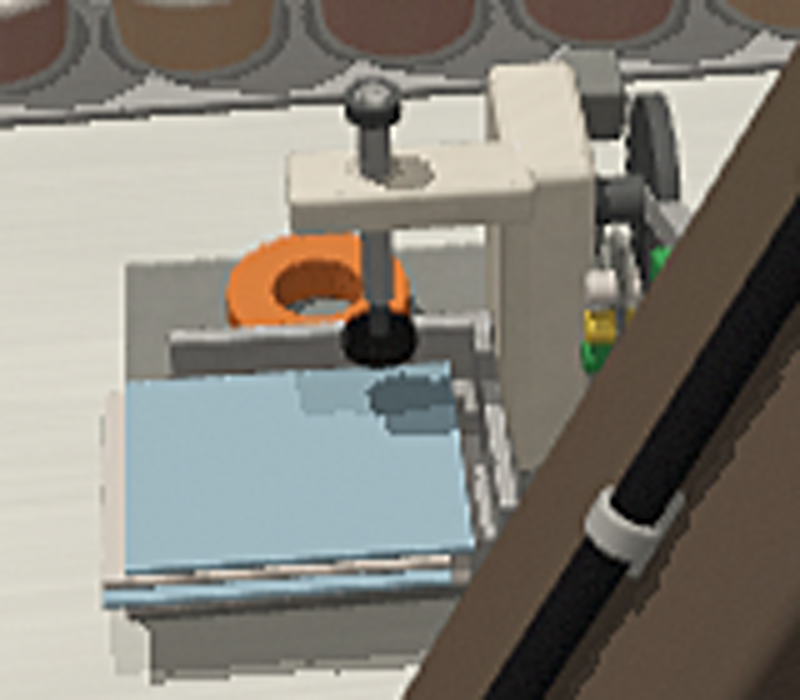

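The zoomed top view shows the tower top corners near px (333,202), (348,204), (331,235) and (344,236). Board 4 is nearly in place, and boards 2 and 3 stick out to the left and front. Next I'll work out the press frame.

```bash
cat > m.py <<'E'
from h import *
s=snap("top")
def z(u,v): return (245+u/5, 175+v/5)
tw={'bl':(440,137),'br':(515,145),'fl':(430,300),'fr':(497,303)}
pr={'bl':(105,-85),'br':(105,-125),'fl':(20,-85),'fr':(20,-125)}
A=[];B=[]
for k in tw:
    p=onz(s,*z(*tw[k]),0.190); print(k,p.round(4)); A.append(pr[k]); B.append(p[:2])
A=np.array(A)/1000;B=np.array(B)
M,_=cv2.estimateAffinePartial2D(A,B); 
# rigid
a=A-A.mean(0);b=B-B.mean(0)
th=np.arctan2((a[:,0]*b[:,1]-a[:,1]*b[:,0]).sum(),(a*b).sum()); R=np.array([[np.cos(th),-np.sin(th)],[np.sin(th),np.cos(th)]])
t=B.mean(0)-R@A.mean(0); print("tower: th",th,"t",t, "scale",np.hypot(M[0,0],M[1,0]))
print("resid mm",((A@R.T+t-B)*1000).round(1).tolist())
def topress(p): return (R.T@(np.array(p[:2])-t))*1000
# checks
for nm,uv,h in [("paddle bl",(500,465),.222),("paddle br",(588,477),.222),("paddle fl",(488,570),.2),("paddle fr",(578,580),.2),("fence back left end top front?",(145,235),.074),("foot",(308,320),.09),("reel",(297,145),.035),
  ("b4 bl",(105,262),.06),("b4 fl",(70,475),.06),("b4 fr",(345,515),.06),("b3 fl",(50,478),.055),("b2 fl",(47,490),.05),("b2 fr",(325,530),.05)]:
    print(nm,topress(onz(s,*z(*uv),h)).round(1),onz(s,*z(*uv),h).round(3))
np.savez("press.npz",th=th,t=t)
E
python3 m.py
```

```text
bl [0.683 0.009 0.19 ]
br [ 0.6831 -0.0277  0.19  ]
fl [0.601  0.0052 0.19  ]
fr [ 0.6031 -0.0269  0.19  ]
tower: th 0.020294372101819867 t [0.57792262 0.09360525] scale 0.9356748720505216
resid mm [[1.7, 1.8], [2.4, -1.5], [-1.3, 3.8], [-2.7, -4.1]]
paddle bl [ -61.6 -127. ] [ 0.519 -0.035  0.222]
paddle br [ -63.5 -167.5] [ 0.518 -0.075  0.222]
paddle fl [-107.2 -126.4] [ 0.473 -0.035  0.2  ]
paddle fr [-108.  -168.2] [ 0.473 -0.077  0.2  ]
fence back left end top front? [72.7 64.2] [0.649 0.159 0.074]
foot [ 30.4 -27.6] [0.609 0.067 0.09 ]
reel [143.   -9.6] [0.721 0.087 0.035]
b4 bl [59.6 85.6] [0.636 0.18  0.06 ]
b4 fl [-57.7  90.5] [0.518 0.183 0.06 ]
b4 fr [-65.6 -55.9] [0.513 0.036 0.06 ]
b3 fl [-59.5 101.5] [0.516 0.194 0.055]
b2 fl [-65.2 103.1] [0.511 0.195 0.05 ]
b2 fr [-73.  -45.9] [0.506 0.046 0.05 ]
```

>>> {"method": "servo_tool", "body": {"targets": "3 -2.1 -1.8 0 9.5;3 -2.1 -1.8 0 9.5;3 -2.1 -1.8 0 9.5;3 -2.1 -1.8 0 9.5;3 -2.1 -1.8 0 9.5;3 -2.1 -1.8 0 9.5;3 -2.1 -1.8 0 9.5;3 -2.1 -1.8 0 9.5"}}

```text
clock: 0.97
tcp_pos: [0.3955, -0.3306, 0.3597]
tool_rot: [3.082, 0.605, 0.0]
ft_force: [0.5, -0.6, 0.2]
opening: 0.0947
```

>>> {"method": "servo_tool", "body": {"targets": "1.7 -3.4 0 0 9.5;1.7 -3.4 0 0 9.5;1.7 -3.4 0 0 9.5;1.7 -3.4 0 0 9.5;1.7 -3.4 0 0 9.5;1.7 -3.4 0 0 9.5;1.7 -3.4 0 0 9.5;1.7 -3.4 0 0 9.5"}}

```text
clock: 1.63
tcp_pos: [0.4176, -0.0273, 0.3588]
tool_rot: [3.083, 0.605, 0.001]
ft_force: [0.8, 0.1, -1.2]
opening: 0.0949
```

>>> {"method": "servo_tool", "body": {"targets": "1.7 -3.4 0 0 9.5;1.7 -3.4 0 0 9.5;1.7 -3.4 0 0 9.5;0 0 0 5.5 9.5;0 0 0 5.5 9.5;0 0 0 5.5 9.5;0 0 0 5.5 9.5;0 0 0 0 9.5"}}

```text
clock: 2.3
tcp_pos: [0.4266, 0.0848, 0.3586]
tool_rot: [3.141, -0.0, 0.0]
ft_force: [0.4, -0.3, 0.3]
opening: 0.0952
```

Run:
```python
from h import *
o=env.get_obs(); print(o["clock"],o["tcp_pos"],o["tool_rot"])
s=snap("wrist"); cv2.imwrite("pics/w1.png",s["pixels"][:,:,::-1])
R=cv2.Rodrigues(s["rvec"])[0]; print("cam",-R.T@s["tvec"], "fwd",R[2],"right",R[0])
T=cv2.Rodrigues(o["tool_rot"])[0]; print("tool x",T[:,0],"cam in tool",T.T@(-R.T@s["tvec"]-o["tcp_pos"]),"fwd",T.T@R[2])
s=snap("scene"); crop(s,200,150,400,300,4,"sc1")
```

```text
2.3 [0.42659787 0.0847797  0.35862719] [ 3.14148290e+00 -1.40994007e-04  8.06417448e-05]
cam [0.50916594 0.08580858 0.52877361] fwd [-2.91338215e-01  1.63107983e-04 -9.56620101e-01] right [ 1.24379155e-04 -9.99999971e-01 -2.08384058e-04]
tool x [ 9.99999995e-01 -8.97598910e-05  5.13448482e-05] cam in tool [ 0.08257672 -0.00101761 -0.17014228] fwd [-2.91387346e-01 -2.41942192e-04  9.56605120e-01]
```

View pics/w1.png

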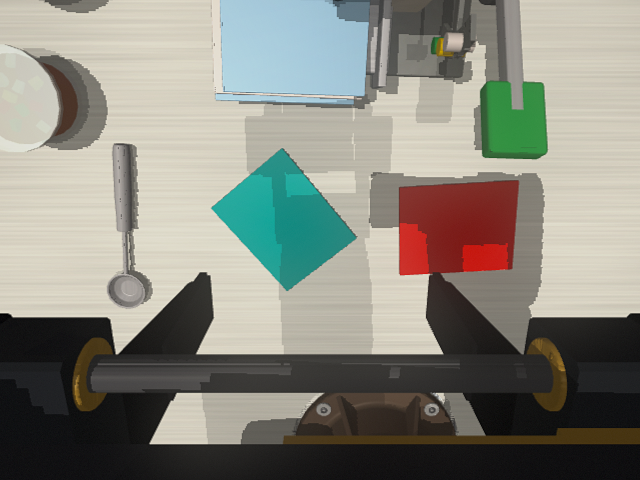

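View pics/sc1.png

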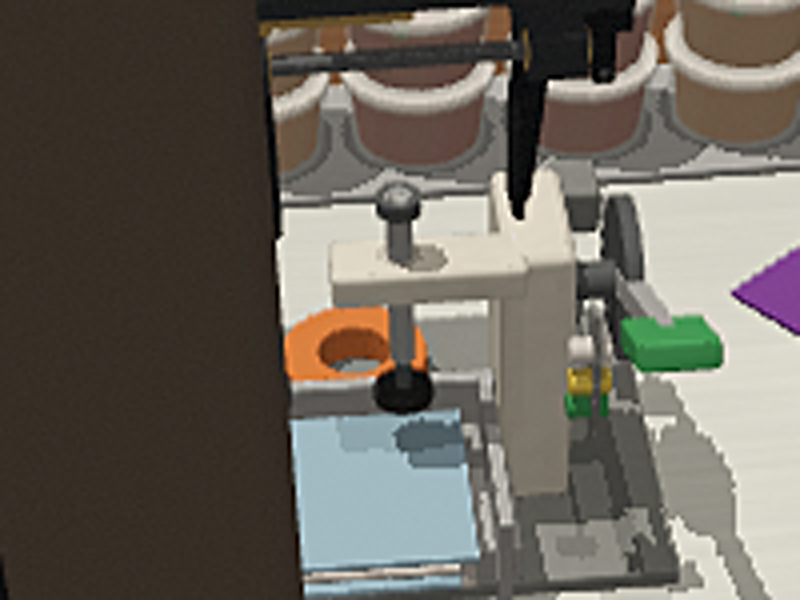

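The wrist view shows the stack front at about (290,98) and the paddle at (515,120), but the press is cut off at the top. I'll move 14 cm further over it.

>>> {"method": "servo_tool", "body": {"targets": "3.5 0 0 0 9.5;3.5 0 0 0 9.5;3.5 0 0 0 9.5;3.5 0 0 0 9.5;0 0 0 0 9.5"}}

```text
clock: 2.82
tcp_pos: [0.5711, 0.0847, 0.3567]
tool_rot: [3.141, 0.01, -0.002]
ft_force: [0.1, -0.4, 0.1]
opening: 0.095
```

Run:
```python
from h import *
o=env.get_obs(); print(o["clock"],o["tcp_pos"],o["tool_rot"])
s=snap("wrist"); cv2.imwrite("pics/w2.png",s["pixels"][:,:,::-1]); np.save("w2.npy",s,allow_pickle=True)
```

```text
2.8167 [0.57107471 0.0846661  0.3567093 ] [ 3.14140936e+00  9.65130452e-03 -1.55298472e-03]
```

View pics/w2.png

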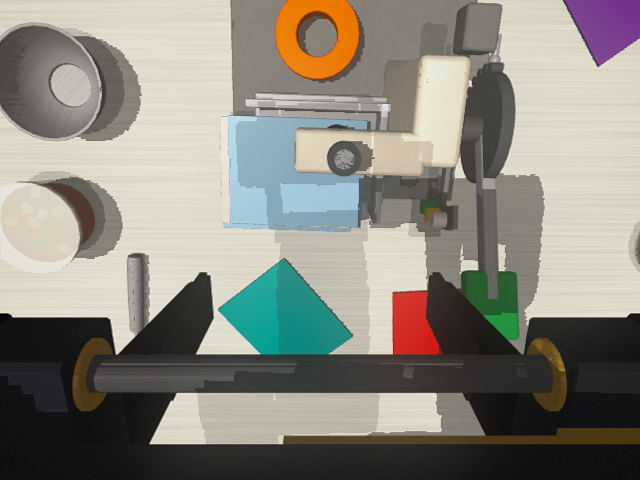

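Run:
```python
from h import *
s=np.load("w2.npy",allow_pickle=True).item()
crop(s,215,85,395,240,4,"w2z"); crop(s,350,40,530,195,4,"w2y")
```

```text
(no output)
```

View pics/w2z.png

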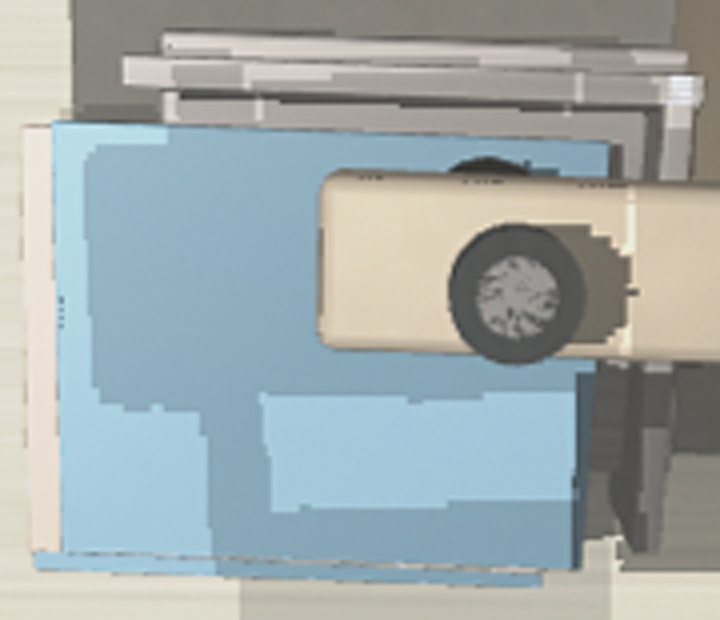

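View pics/w2y.png

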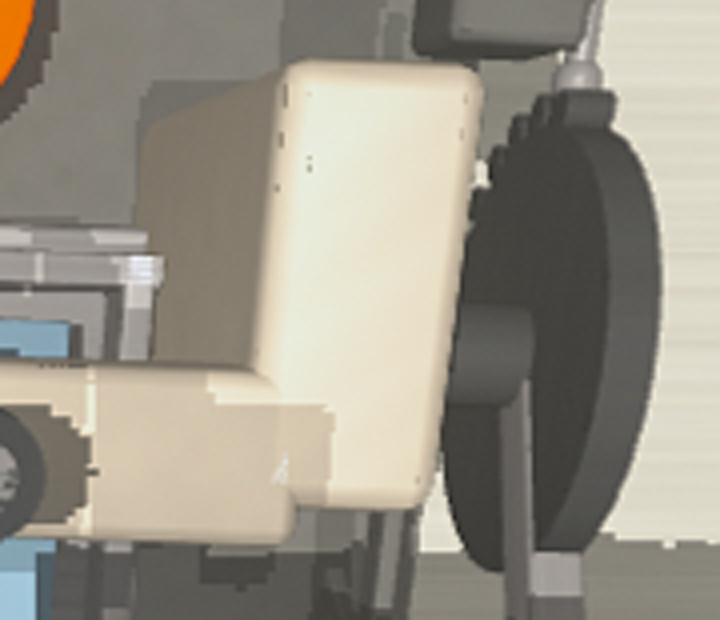

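Run:
```python
from h import *
s=np.load("w2.npy",allow_pickle=True).item()
a=lambda u,v:(215+u/4,85+v/4); b=lambda u,v:(350+u/4,40+v/4)
def P(n,uv,z): 
    p=onz(s,*uv,z); print(n,(p*1000).round(1)); return p
P("tower bl",b(283,60),.19);P("tower br",b(485,65),.19);P("tower fr",b(432,508),.19); P("tower left edge low",b(258,380),.19)
l=P("fence top front L",a(122,84),.074);r=P("fence top front R",a(660,104),.074)
print("th from fence",np.arctan2(l[0]-r[0],l[1]-r[1]))
P("fence top back L",a(122,57),.074);P("fence back R",a(700,75),.074)
P("fence strip2 L",a(165,33),.0);P("strip2 R",a(685,60),.0)
P("rfence front",a(630,552),.074);P("rfence",a(690,110),.074)
for n,uv in dict(bl=(52,122),br=(610,143),fr=(578,568),fl=(62,552)).items(): P("b4 "+n,a(*uv),.06)
for n,uv in dict(bl=(22,125),fl=(32,552)).items(): P("b3 "+n,a(*uv),.055)
for n,uv in dict(fl=(33,567),fr=(542,587)).items(): P("b2 "+n,a(*uv),.05)
# paddle, front
hsv=cv2.cvtColor(s["pixels"],cv2.COLOR_RGB2HSV); m=cv2.inRange(hsv,(50,100,40),(70,255,255)); m[:260]=0;m[345:]=0
r=cv2.boundingRect(m);print("paddle box",r)
P("head fl",a(318,345),.19);P("head bl",a(325,172),.19)
s=snap("top");
```

```text
tower bl [686.5  11.4 190. ]
tower br [685.8 -26.1 190. ]
tower fr [603.8 -24.7 190. ]
tower left edge low [628.5  11.8 190. ]
fence top front L [647.9 162.1  74. ]
fence top front R [643.8  23.5  74. ]
th from fence 0.02935280728817288
fence top back L [654.5 161.8  74. ]
fence back R [651.   13.6  74. ]
fence strip2 L [661.5 161.    0. ]
strip2 R [654.8   6.4   0. ]
rfence front [523.6  26.1  74. ]
rfence [642.4  15.7  74. ]
b4 bl [637.9 183.5  60. ]
b4 br [633.4  34.5  60. ]
b4 fr [514.6  39.   60. ]
b4 fl [518.5 187.4  60. ]
b3 bl [636.8 192.7  55. ]
b3 fl [517.  197.2  55. ]
b2 fl [510.9 198.4  50. ]
b2 fr [505.7  48.4  50. ]
paddle box (462, 271, 57, 69)
head fl [599.6 105.7 190. ]
head bl [633.3 104.  190. ]
```

I put the press at origin ≈ (0.586, 0.099) with yaw ≈ −0.03; fence, tower and head agree to about 2 mm. The stack sits 11–23 mm out in both directions. Next I'll go in front of it with the fingers open and lower them.

>>> {"method": "servo_tool", "body": {"targets": "-2.8 -1.2 0 1 9.5;-2.8 -1.2 0 1 9.5;-2.8 -1.3 0 0 9.5;0 0 4 0 9.5;0 0 4 0 9.5;0 0 4 0 9.5;0 0 4 0 9.5;0 0 0 0 9.5"}}

```text
clock: 3.58
tcp_pos: [0.4794, 0.1228, 0.1937]
tool_rot: [3.14, -0.046, -0.014]
ft_force: [-0.1, -0.1, -0.7]
opening: 0.0948
```

```bash
cat >> h.py <<'E'
th=-0.03; T0=np.array([.586,.0985]); RP=np.array([[np.cos(th),-np.sin(th)],[np.sin(th),np.cos(th)]])
def press(p): return RP.T@(np.array(p[:2])-T0)*1000
def world(x,y): return RP@np.array([x,y])/1000+T0
def st():
    o=env.get_obs(); R=cv2.Rodrigues(o["tool_rot"])[0]
    print("t",round(o["clock"],2),"press",press(o["tcp_pos"]).round(1),"z",round(o["tcp_pos"][2]*1000,1),"toolx yaw rel press deg",np.degrees(np.arctan2(R[1,0],R[0,0])-th).round(2),"F",o["ft_force"].round(1),"open",round(o["opening"],4))
E
python3 -c "
from h import *
st()"
```

```text
t 3.58 press [-107.3   21.1] z 193.7 toolx yaw rel press deg 0.03 F [-0.1 -0.1 -0.7] open 0.0948
```

>>> {"method": "servo_tool", "body": {"targets": "0 0 4 0 9.5;0 0 4 0 9.5;0 0 4 0 9.5;0 0 4 0 9.5;0 0 0 0 9.5"}}

```text
clock: 4.0
tcp_pos: [0.4811, 0.1229, 0.0348]
tool_rot: [3.14, -0.047, -0.013]
ft_force: [-1.6, 0.0, -0.2]
opening: 0.0952
```

```bash
python3 -c "
from h import *
st()
s=snap('wrist'); cv2.imwrite('pics/w3.png',s['pixels'][:,:,::-1])
s=snap('scene'); crop(s,200,150,400,300,4,'sc3')"
```

```text
t 4.0 press [-105.6   21.3] z 34.8 toolx yaw rel press deg -0.01 F [-1.6  0.  -0.2] open 0.0952
```

View pics/w3.png

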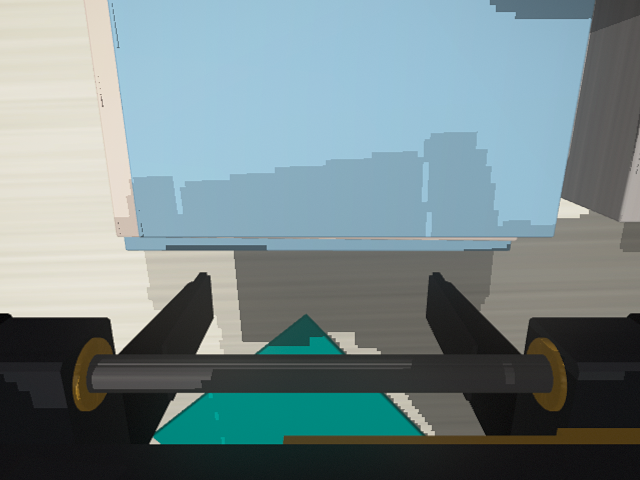

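View pics/sc3.png

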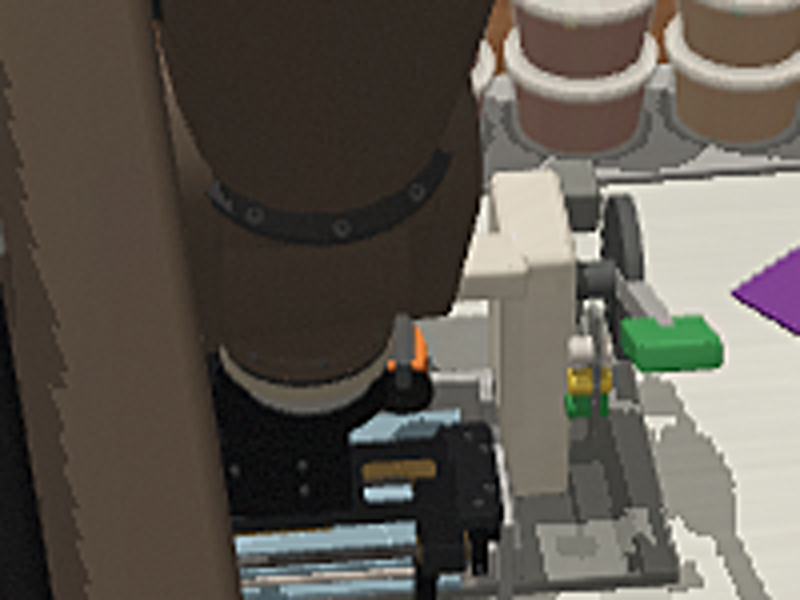

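The wrist view shows both fingertips facing the stack's front edge, at (205,275) and (435,275), with clear table below. I'll push in +x gently.

>>> {"method": "servo_tool", "body": {"targets": "0.6 0 0 0 9.5;0.6 0 0 0 9.5;0.4 0 0 0 9.5;0.4 0 0 0 9.5;0.4 0 0 0 9.5;0.4 0 0 0 9.5;0 0 0 0 9.5"}}

```text
clock: 4.68
tcp_pos: [0.5119, 0.1224, 0.0389]
tool_rot: [3.141, -0.049, 0.001]
ft_force: [-0.6, -0.1, 0.4]
opening: 0.0951
```

```bash
python3 -c "
from h import *
st()"
```

```text
t 4.68 press [-74.8  21.6] z 38.9 toolx yaw rel press deg -0.07 F [-0.6 -0.1  0.4] open 0.0951
```

>>> {"method": "servo_tool", "body": {"targets": "-1 0 0 0 9.5;0 0 0.8 0 9.5;0.5 0 0 0 9.5;0.4 0 0 0 9.5;0.2 0 0 0 9.5;0.2 0 0 0 9.5;0 0 0 0 9.5"}}

```text
clock: 5.27
tcp_pos: [0.5143, 0.1223, 0.0304]
tool_rot: [3.141, -0.049, -0.001]
ft_force: [-1.3, -1.7, -0.3]
opening: 0.0952
```

```bash
python3 -c "
from h import *
st()
s=snap('wrist'); cv2.imwrite('pics/w4.png',s['pixels'][:,:,::-1])
s=snap('top'); crop(s,235,165,385,305,5,'t4')"
```

```text
t 5.27 press [-72.4  21.6] z 30.4 toolx yaw rel press deg -0.07 F [-1.3 -1.7 -0.3] open 0.0952
```

View pics/w4.png

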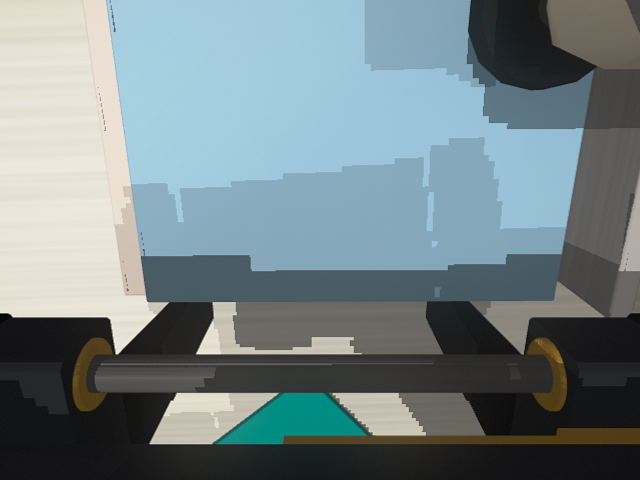

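View pics/t4.png

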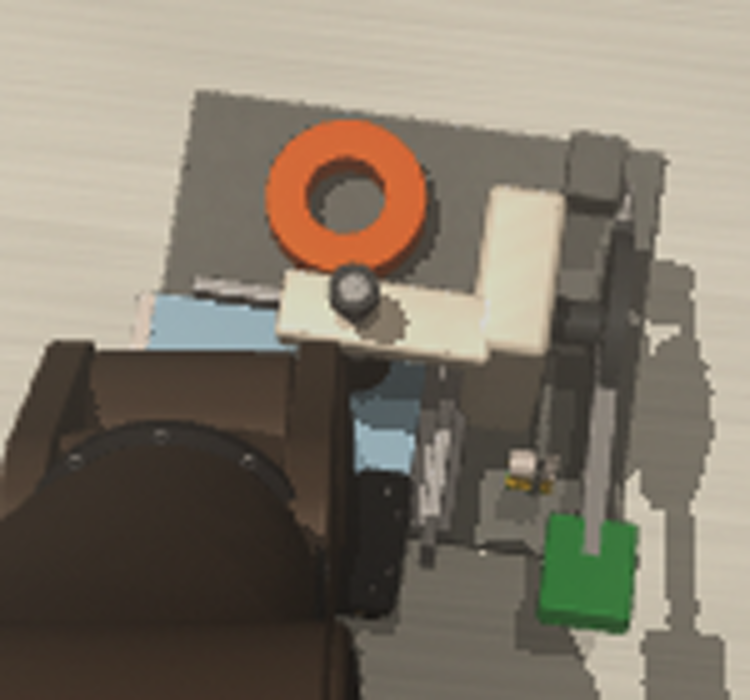

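The wrist view shows all front edges lined up with board 4's edge at row 300, and the fingers pressing on it. I'll push on to the fence.

>>> {"method": "servo_tool", "body": {"targets": "0.1 0 0 0 9.5;0.1 0 0 0 9.5;0.1 0 0 0 9.5;0 0 0 0 9.5"}}

```text
clock: 5.7
tcp_pos: [0.5145, 0.1222, 0.0305]
tool_rot: [3.141, -0.049, -0.009]
ft_force: [-14.2, 1.0, 8.1]
opening: 0.0955
```

```bash
python3 -c "
from h import *
st()"
```

```text
t 5.7 press [-72.2  21.5] z 30.5 toolx yaw rel press deg -0.07 F [-14.2   1.    8.1] open 0.0955
```

>>> {"method": "servo_tool", "body": {"targets": "-1.5 0 0 0 9.5;-2.5 0 0 0 9.5;0 0 -3.5 0 9.5;0 0 -3.5 0 9.5;0 0 0 0 9.5"}}

```text
clock: 6.12
tcp_pos: [0.4797, 0.1239, 0.1057]
tool_rot: [-3.14, 0.048, -0.013]
ft_force: [0.6, -0.4, 0.5]
opening: 0.0948
```

```bash
python3 -c "
from h import *
st();print(env.get_obs()['joints'].round(2))
s=snap('wrist'); cv2.imwrite('pics/w5.png',s['pixels'][:,:,::-1])"
```

```text
t 6.12 press [-107.1   22.2] z 105.7 toolx yaw rel press deg -0.04 F [ 0.6 -0.4  0.5] open 0.0948
[ 0.12  0.46  1.99 -0.    0.68  1.72]
```

View pics/w5.png

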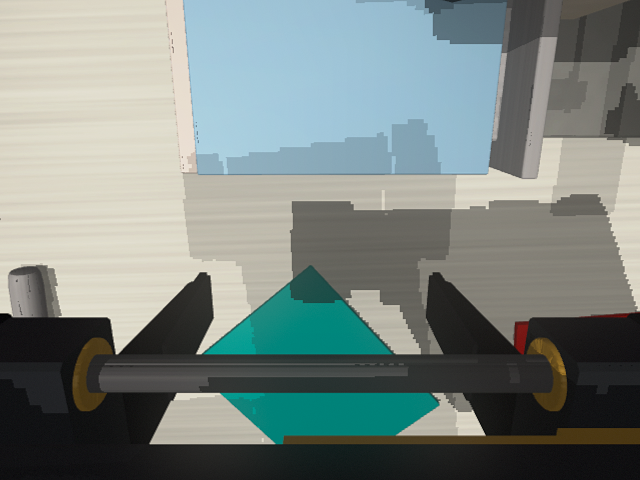

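>>> {"method": "servo_tool", "body": {"targets": "0 0 0 -7 9.5;0 0 0 -7 9.5;0 0 0 -7 9.5;0 0 0 -7 9.5;0 0 0 -7 9.5;0 0 0 -7 9.5;0 0 0 -7 9.5;0 0 0 -7 9.5"}}

```text
clock: 6.83
tcp_pos: [0.4773, 0.1234, 0.0999]
tool_rot: [2.792, 1.44, -0.0]
ft_force: [0.6, -0.5, 0.2]
opening: 0.0949
```

>>> {"method": "servo_tool", "body": {"targets": "0 0 0 -7 9.5;0 0 0 -7 9.5;0 0 0 -7 9.5;0 0 0 -7 9.5;0 0 0 -6 9.5;3.5 0 0 0 9.5;3.5 0 0 0 9.5;3.5 0 0 0 9.5"}}

```text
clock: 7.5
tcp_pos: [0.4807, 0.2294, 0.0999]
tool_rot: [2.257, 2.185, -0.0]
ft_force: [0.4, 0.2, 0.3]
opening: 0.0951
```

```bash
python3 -c "
from h import *
st();print(env.get_obs()['joints'].round(2))"
```

```text
t 7.5 press [-109.2  127.6] z 99.9 toolx yaw rel press deg 89.85 F [0.4 0.2 0.3] open 0.0951
[ 0.32  0.51  1.9  -0.    0.73  0.35]
```

>>> {"method": "servo_tool", "body": {"targets": "0 3.4 0 0 9.5;0 3.4 0 0 9.5;0 3.3 0 0 9.5;0 0 2.4 0 9.5;0 0 2.3 0 9.5;0 0 2.3 0 9.5;0 0 0 0 9.5"}}

```text
clock: 8.08
tcp_pos: [0.5795, 0.2246, 0.0258]
tool_rot: [-2.254, -2.184, 0.009]
ft_force: [-0.0, -0.7, -0.6]
opening: 0.0948
```

```bash
python3 -c "
from h import *
st();
s=snap('wrist'); cv2.imwrite('pics/w6.png',s['pixels'][:,:,::-1])
s=snap('top'); crop(s,215,165,375,305,5,'t6')"
```

```text
t 8.08 press [-10.3 125.8] z 25.8 toolx yaw rel press deg 89.92 F [-0.  -0.7 -0.6] open 0.0948
```

View pics/w6.png

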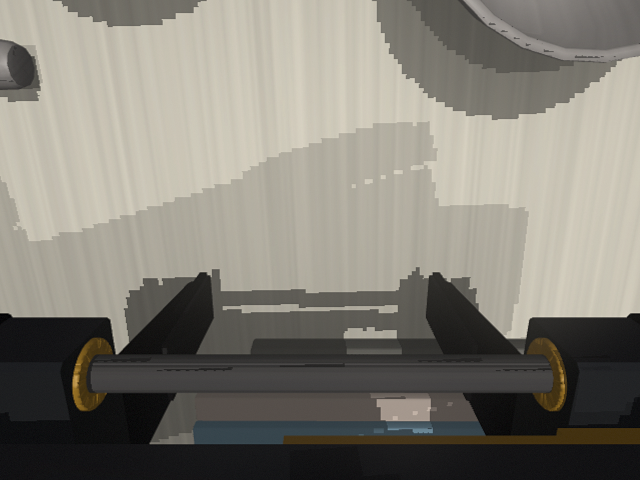

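View pics/t6.png

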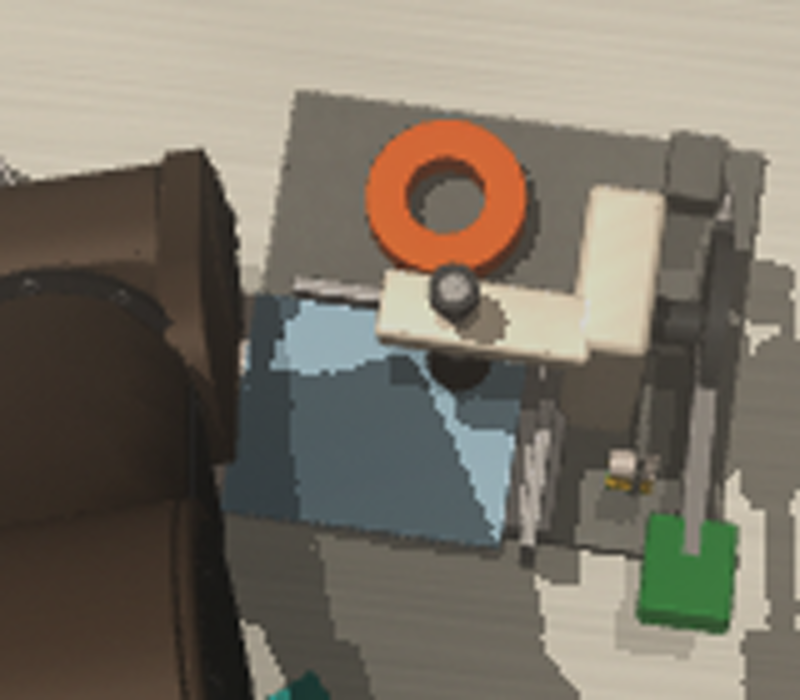

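The top view shows the arm on the left with the stack's left edge at about zoom x 240, and no obstruction before the head. I'll push towards the right fence.

>>> {"method": "servo_tool", "body": {"targets": "-0.8 0 0 0 9.5;-0.7 0 0 0 9.5;-0.5 0 0 0 9.5;-0.4 0 0 0 9.5;-0.4 0 0 0 9.5;-0.4 0 0 0 9.5;0 0 0 0 9.5"}}

```text
clock: 8.77
tcp_pos: [0.5807, 0.1927, 0.031]
tool_rot: [2.256, 2.186, 0.001]
ft_force: [0.5, -0.7, 0.2]
opening: 0.0948
```

```bash
python3 -c "
from h import *
st()"
```

```text
t 8.77 press [-8.1 94. ] z 31.0 toolx yaw rel press deg 89.91 F [ 0.5 -0.7  0.2] open 0.0948
```

>>> {"method": "servo_tool", "body": {"targets": "-0.3 0 0 0 9.5;-0.2 0 0 0 9.5;0 0 0 0 9.5"}}

```text
clock: 9.02
tcp_pos: [0.5804, 0.1881, 0.0307]
tool_rot: [2.256, 2.187, 0.0]
ft_force: [1.7, 2.1, 0.9]
opening: 0.0949
```

>>> {"method": "servo_tool", "body": {"targets": "-0.1 0 0 0 9.5;-0.1 0 0 0 9.5;0 0 0 0 9.5"}}

```text
clock: 9.27
tcp_pos: [0.5803, 0.1863, 0.0306]
tool_rot: [2.255, 2.187, 0.0]
ft_force: [-0.1, 3.8, 2.5]
opening: 0.0953
```

```bash
python3 -c "
from h import *
st()"
```

```text
t 9.27 press [-8.3 87.6] z 30.6 toolx yaw rel press deg 89.94 F [-0.1  3.8  2.5] open 0.0953
```

>>> {"method": "servo_tool", "body": {"targets": "-0.1 0 0 0 9.5;-0.1 0 0 0 9.5;0 0 0 0 9.5"}}

```text
clock: 9.52
tcp_pos: [0.5802, 0.1855, 0.0306]
tool_rot: [-2.255, -2.187, -0.002]
ft_force: [0.7, 14.6, 2.1]
opening: 0.0951
```

```bash
python3 -c "
from h import *
st()"
```

```text
t 9.52 press [-8.4 86.8] z 30.6 toolx yaw rel press deg 89.96 F [ 0.7 14.6  2.1] open 0.0951
```

Contact at y = 86.8 with 14.6 N, so the stack is against the right fence. I'll back off and look.

>>> {"method": "servo_tool", "body": {"targets": "1 0 0 0 9.5;3 0 0 0 9.5;2 0 -3 0 9.5;0 0 -4 0 9.5;0 0 -4 0 9.5;0 0 -4 0 9.5;0 0 -4 0 9.5;0 0 0 0 9.5"}}

```text
clock: 10.18
tcp_pos: [0.584, 0.2449, 0.2282]
tool_rot: [2.252, 2.183, 0.013]
ft_force: [0.8, -0.0, -0.7]
opening: 0.0948
```

```bash
python3 -c "
from h import *
st();
s=snap('scene'); crop(s,220,180,380,320,5,'s7');np.save('s7.npy',s,allow_pickle=True)
s=snap('top'); crop(s,245,175,385,305,5,'t7');np.save('t7.npy',s,allow_pickle=True)"
```

```text
t 10.18 press [ -6.4 146.2] z 228.2 toolx yaw rel press deg 89.94 F [ 0.8 -0.  -0.7] open 0.0948
```

View pics/s7.png

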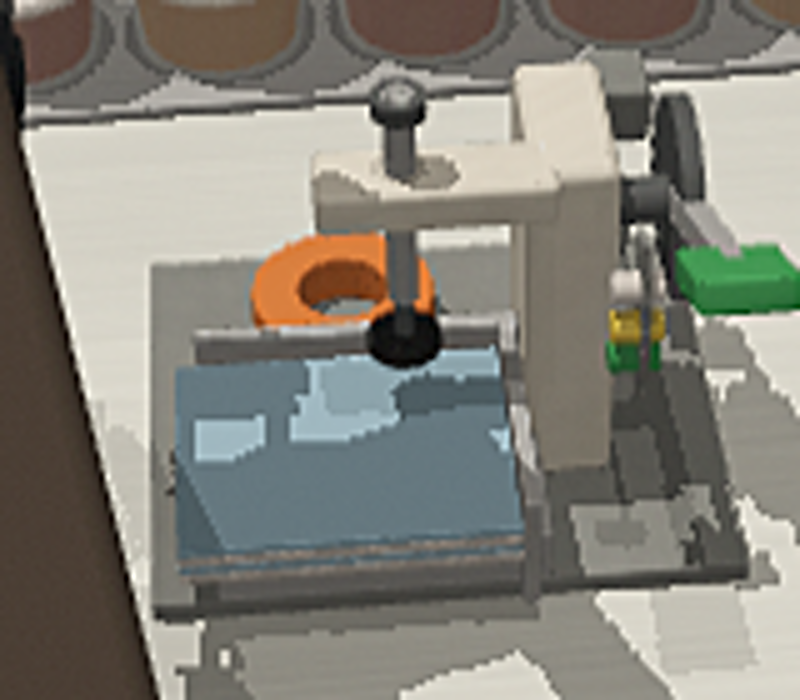

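View pics/t7.png

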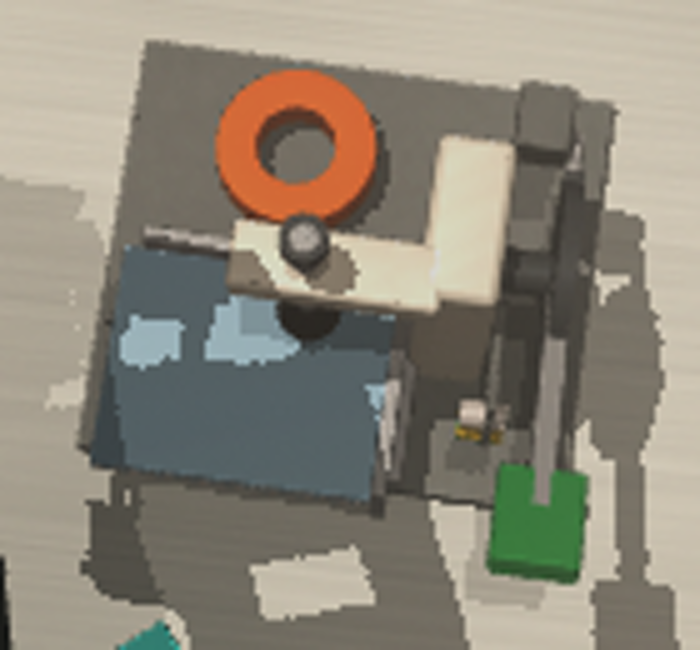

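Run:
```python
from h import *
s=np.load('t7.npy',allow_pickle=True).item()
for n,uv,z in [("bl",(125,245),.06),("fl",(92,467),.06),("fr",(370,500),.06),("b1 fl",(92,467),.04),("fence L top front",(145,243),.074)]:
    print(n,press(onz(s,245+uv[0]/5,175+uv[1]/5,z)).round(1))
```

```text
bl [58.2 74.2]
fl [-64.3  71.6]
fr [-60.8 -76.1]
b1 fl [-61.   74.3]
fence L top front [57.1 61.9]
```

The stack looks square in both views, with corners within about 3 mm of nominal. I'll go round to the front for a finer wrist view and a confirming tap.

>>> {"method": "servo_tool", "body": {"targets": "0 -3.7 0 0 9.5;0 -3.7 0 0 9.5;0 -3.6 0 0 9.5;-3.7 0 0 0 9.5;-3.7 0 0 0 9.5;-3.6 0 0 0 9.5;-3.6 0 0 0 9.5;0 0 0 7 9.5"}}

```text
clock: 10.95
tcp_pos: [0.4663, 0.0973, 0.2188]
tool_rot: [-2.38, -2.049, 0.007]
ft_force: [0.4, 0.7, 0.6]
opening: 0.0947
```

>>> {"method": "servo_tool", "body": {"targets": "0 0 0 7 9.5;0 0 0 7 9.5;0 0 0 7 9.5;0 0 0 7 9.5;0 0 0 7 9.5;0 0 0 7 9.5;0 0 0 7 9.5;0 0 0 7 9.5"}}

```text
clock: 11.62
tcp_pos: [0.4666, 0.1015, 0.2187]
tool_rot: [-3.068, -0.676, 0.006]
ft_force: [0.7, -0.1, -0.3]
opening: 0.0955
```

>>> {"method": "servo_tool", "body": {"targets": "0 0 0 7 9.5;0 0 0 7 9.5;0 0 0 7 9.5;0 0 0 6 9.5;0 0 0 0 9.5"}}

```text
clock: 12.03
tcp_pos: [0.4667, 0.1015, 0.2188]
tool_rot: [3.14, -0.057, -0.006]
ft_force: [0.3, -0.1, 0.5]
opening: 0.0952
```

```bash
python3 -c "
from h import *
st();
s=snap('wrist'); cv2.imwrite('pics/w8.png',s['pixels'][:,:,::-1]);np.save('w8.npy',s,allow_pickle=True)"
```

```text
t 12.03 press [-119.4   -0.6] z 218.8 toolx yaw rel press deg -0.34 F [ 0.3 -0.1  0.5] open 0.0952
```

View pics/w8.png

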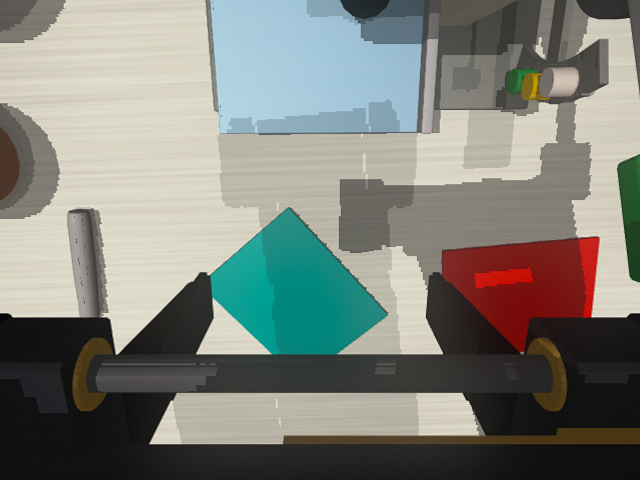

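Run:
```python
from h import *
s=np.load('w8.npy',allow_pickle=True).item()
crop(s,195,80,455,150,3,"w8z")
for n,uv,z in [("fl",(220,133),.06),("fr",(417,132),.06),("fl upper",(209,0),.06)]:
    print(n,press(onz(s,*uv,z)).round(1))
```

```text
fl [-60.3  75.5]
fr [-60.4 -74.2]
fl upper [30.3 76.4]
```

View pics/w8z.png

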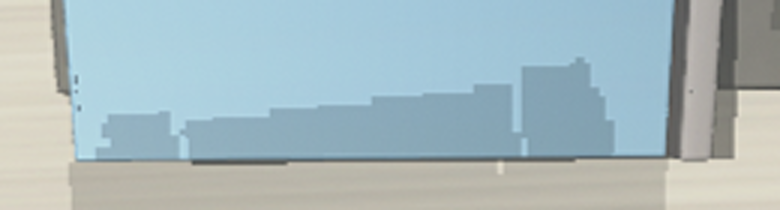

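The wrist view puts the front corners at press (−60.3, 75.5) and (−60.4, −74.2), which is square to about 1 mm with no lower board sticking out. Now I'll close the fingers, rise and go above the paddle.

>>> {"method": "servo_tool", "body": {"targets": "0 0 -3.6 0 0;0 0 -3.6 0 0;0.7 3.8 0 0 0;0.7 3.8 0 0 0;0.7 3.9 0 0 0;0.7 3.9 0 0 0;0 0 0 0 0;0 0 0 0 0", "newtons": 20}}

```text
clock: 12.75
tcp_pos: [0.4905, -0.0547, 0.2915]
tool_rot: [-3.141, 0.049, 0.004]
ft_force: [-0.5, -0.2, 0.1]
opening: 0.0473
```

```bash
python3 -c "
from h import *
st();
s=snap('scene'); crop(s,260,130,440,280,4,'s9')
s=snap('wrist'); cv2.imwrite('pics/w9.png',s['pixels'][:,:,::-1]);np.save('w9.npy',s,allow_pickle=True)"
```

```text
t 12.75 press [ -90.9 -156. ] z 291.5 toolx yaw rel press deg -0.07 F [-0.5 -0.2  0.1] open 0.0473
```

View pics/s9.png

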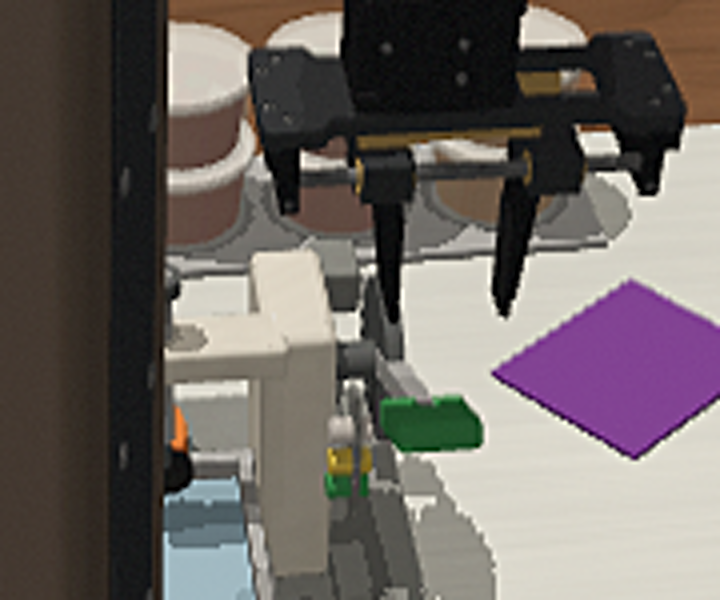

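View pics/w9.png

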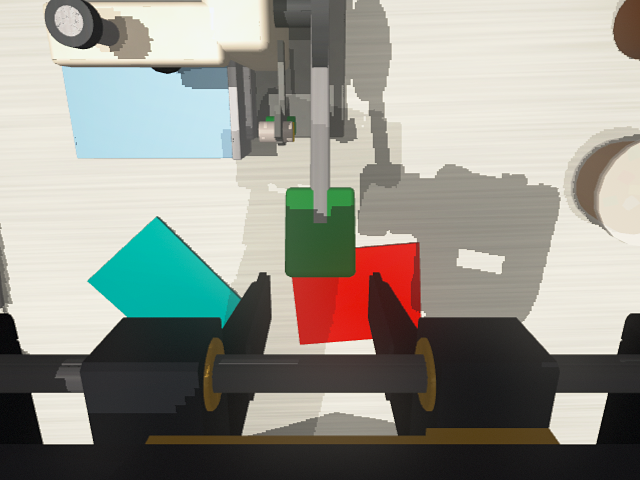

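The wrist view shows the paddle centred at column 320 between the closing fingers. I'll let them close and come down close above it.

>>> {"method": "servo_tool", "body": {"targets": "0 0 0 0 0;0 0 0 0 0;0 0 1 0 0;0 0 1 0 0;0 0 1 0 0;0 0 1 0 0;0 0 0.5 0 0;0 0 0 0 0"}}

```text
clock: 13.52
tcp_pos: [0.4903, -0.0529, 0.2461]
tool_rot: [-3.141, 0.049, 0.004]
ft_force: [0.1, -0.5, -0.0]
opening: -0.0
```

```bash
python3 -c "
from h import *
st();
s=snap('scene'); crop(s,260,130,440,280,4,'s10')
s=snap('wrist'); cv2.imwrite('pics/w10.png',s['pixels'][:,:,::-1])"
```

```text
t 13.52 press [ -91.1 -154.2] z 246.1 toolx yaw rel press deg -0.06 F [ 0.1 -0.5 -0. ] open -0.0
```

View pics/s10.png

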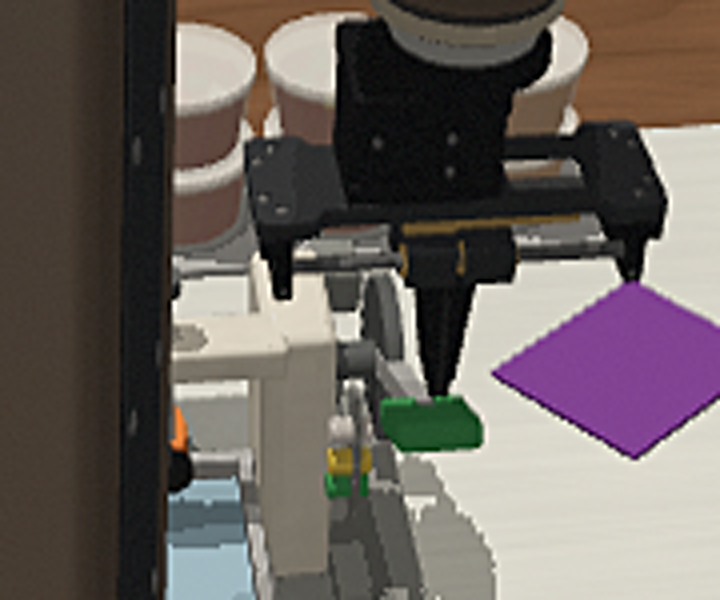

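View pics/w10.png

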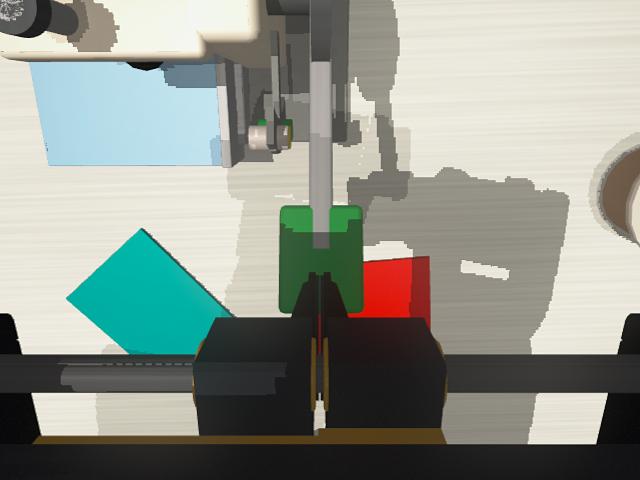

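>>> {"method": "servo_tool", "body": {"targets": "0 0 0.8 0 0;0 0 0.8 0 0;0 0 0.8 0 0;0 0 0.8 0 0;0 0 0.8 0 0;0 0 0.8 0 0;0 0 0.8 0 0;0 0 0 0 0"}}

```text
clock: 14.28
tcp_pos: [0.4903, -0.053, 0.1903]
tool_rot: [-3.141, 0.049, 0.002]
ft_force: [-0.5, -0.5, 1.8]
opening: 0.0004
```

```bash
cat >> h.py <<'E'
def lev(xt,zt,w=0.010):
    # theta at which paddle top surface is touched from above by tip spanning xt±w (press m)
    from scipy.optimize import brentq
    def gap(th):
        a=.45-th; m=np.array([.05-.15*np.cos(a),.15+.15*np.sin(a)])+.008*np.array([np.sin(a),np.cos(a)])
        d=np.array([-np.cos(a),np.sin(a)]); e=m+.027*d
        g=[]
        for x in (xt-w,xt+w):
            l=(x-m[0])/d[0]
            if abs(l)<=.027: g.append(zt-(m[1]+l*d[1]))
        if xt-w<=e[0]<=xt+w: g.append(zt-e[1])
        return min(g)
    return brentq(gap,-.2,1.1)
E
python3 -c "
from h import *
st();o=env.get_obs();p=press(o['tcp_pos'])/1000
print([round(lev(p[0],o['tcp_pos'][2],w),3) for w in (.008,.012)])
s=snap('scene'); crop(s,260,130,440,280,4,'s11')"
```

```text
t 14.28 press [ -91.1 -154.3] z 190.3 toolx yaw rel press deg -0.06 F [-0.5 -0.5  1.8] open 0.0004
[0.238, 0.243]
```

View pics/s11.png

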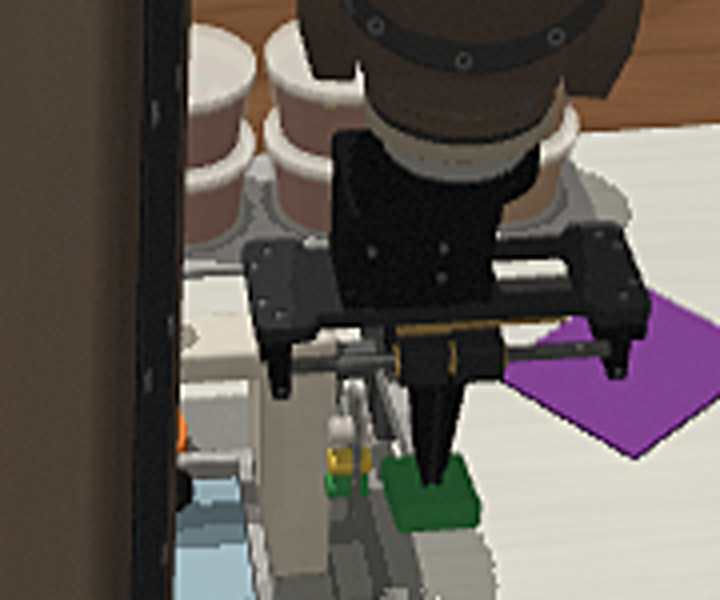

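>>> {"method": "servo_tool", "body": {"targets": "0 0 0.8 0 0;0 0 0.8 0 0;0 0 0.8 0 0;0 0 0.8 0 0;0 0 0.8 0 0;0 0 0.8 0 0;0 0 0 0 0"}}

```text
clock: 14.92
tcp_pos: [0.4903, -0.053, 0.1432]
tool_rot: [-3.141, 0.049, 0.002]
ft_force: [-4.6, -0.1, 9.7]
opening: 0.0001
```

```bash
python3 -c "
from h import *
st();o=env.get_obs();p=press(o['tcp_pos'])/1000
print([round(lev(p[0],o['tcp_pos'][2],w),3) for w in (.008,.012)])"
```

```text
t 14.92 press [ -91.1 -154.3] z 143.2 toolx yaw rel press deg -0.06 F [-4.6 -0.1  9.7] open 0.0001
[0.561, 0.564]
```

>>> {"method": "servo_tool", "body": {"targets": "0 0 0.5 0 0;0 0 0.5 0 0;0 0 0.5 0 0;0 0 0.5 0 0;0 0 0.4 0 0;0 0 0 0 0;0 0 0 0 0"}}

```text
clock: 15.5
tcp_pos: [0.4924, -0.0533, 0.1206]
tool_rot: [3.14, -0.049, 0.007]
ft_force: [1.8, 1.2, 9.9]
opening: 0.0002
```

```bash
python3 -c "
from h import *
st();o=env.get_obs();p=press(o['tcp_pos'])/1000
print([round(lev(p[0],o['tcp_pos'][2],w),3) for w in (.008,.012)])
s=snap('scene'); crop(s,240,130,440,280,4,'s12')
s=snap('top'); crop(s,245,175,385,305,5,'t12')
s=snap('wrist'); cv2.imwrite('pics/w12.png',s['pixels'][:,:,::-1]);np.save('w12.npy',s,allow_pickle=True)"
```

```text
t 15.5 press [ -89.  -154.5] z 120.6 toolx yaw rel press deg -0.07 F [1.8 1.2 9.9] open 0.0002
[0.73, 0.739]
```

View pics/s12.png

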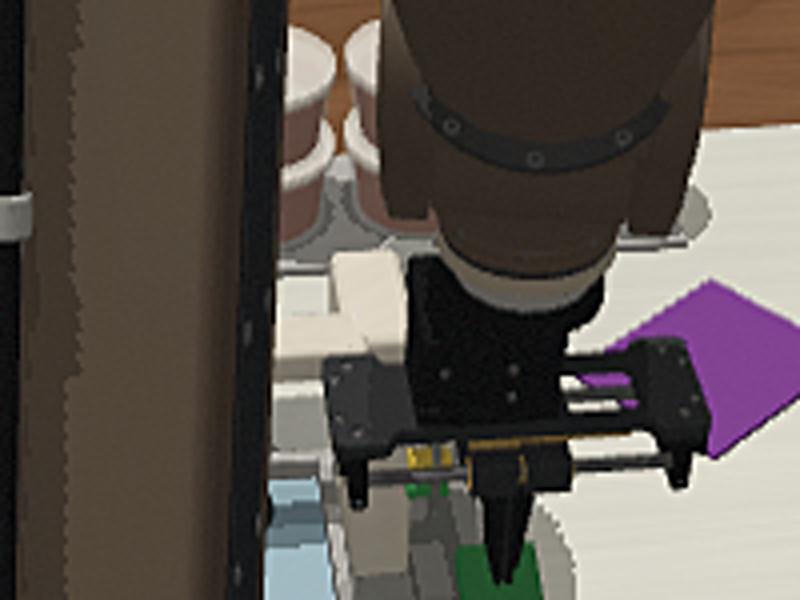

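View pics/w12.png

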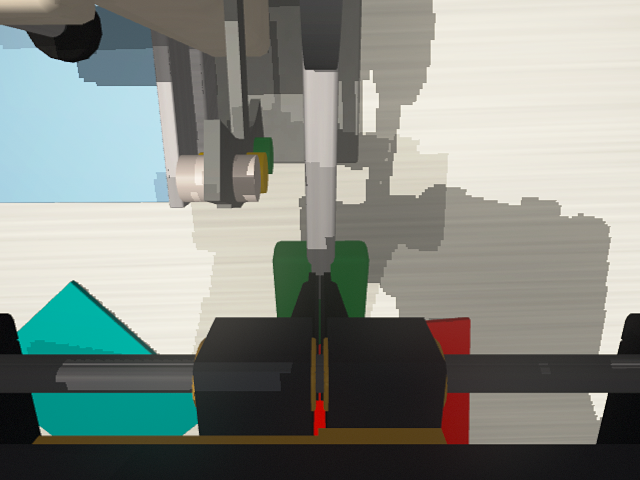

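By tip height, the lever is at about 0.735 with 9.9 N on the fingers; the wrist view shows the foot on the stack at (65,35). I'll nudge 1 mm further and hold.

>>> {"method": "servo_tool", "body": {"targets": "0 0 0.1 0 0;0 0 0 0 0;0 0 0 0 0;0 0 0 0 0;0 0 0 0 0;0 0 0 0 0;0 0 0 0 0;0 0 0 0 0"}}

```text
clock: 16.32
tcp_pos: [0.4926, -0.0533, 0.1199]
tool_rot: [3.14, -0.049, 0.008]
ft_force: [2.2, 1.3, 11.5]
opening: 0.0005
```

```bash
python3 -c "
from h import *
st();o=env.get_obs();p=press(o['tcp_pos'])/1000
print([round(lev(p[0],o['tcp_pos'][2],w),3) for w in (.008,.012)])
s=snap('wrist'); np.save('w13.npy',s,allow_pickle=True); crop(s,0,0,280,215,2,'w13')
s=snap('top'); crop(s,245,175,385,305,5,'t13')"
```

```text
t 16.32 press [ -88.8 -154.5] z 119.9 toolx yaw rel press deg -0.07 F [ 2.2  1.3 11.5] open 0.0005
[0.736, 0.744]
```

View pics/w13.png

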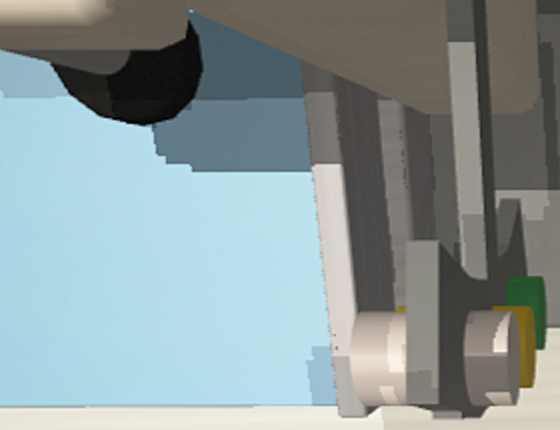

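View pics/t13.png

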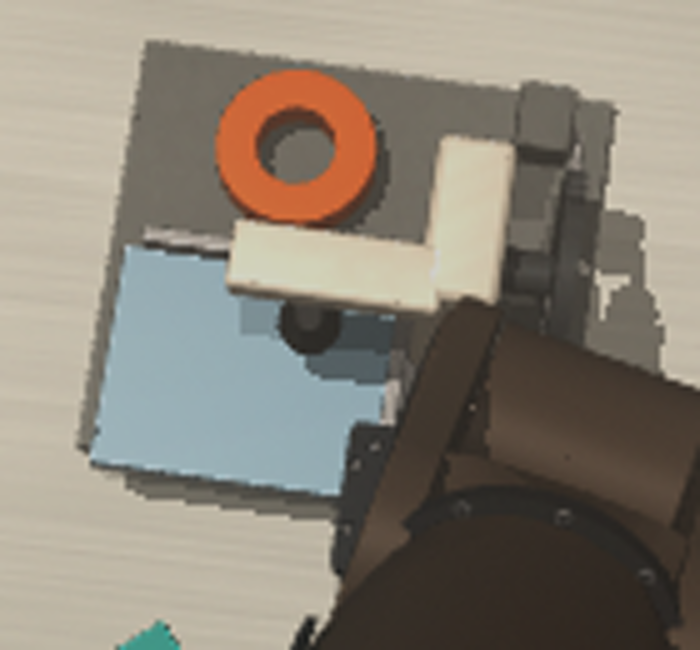

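The top view shows the stack unmoved (corners at zoom (125,245) and (92,465)), the foot down on it and the reel in place. The lever is at about 0.74, holding steadily at 11.5 N, so I'm handing in.

```bash
python3 -c "
from h import *
st(); print(env.finish_job()); st()"
```

```text
t 16.42 press [ -88.8 -154.5] z 119.9 toolx yaw rel press deg -0.07 F [ 3.3  1.2 10.3] open 0.0004
the job is handed in; nothing more can be done
None
the job is handed in; nothing more can be done
```

I squared the four boards against both fences, pressed the green paddle to the third notch, and handed the job in at 16.4 s while still holding it. The hand-in gave no verdict, so everything below is from my own checks.

- **Squaring:** With open fingers I pushed the stack back, then to the right, until each fence stopped it at about 14 N. The first push had ridden up to 39 mm, so I backed off, lowered the fingers and repeated it. A wrist-camera check then put the top board's front corners at press (−60.3, 75.5) and (−60.4, −74.2) mm, with no lower board sticking out. A coarser top-view check read up to 4 mm off at one corner, which is about two pixels there.
- **Lever:** I pressed with closed fingers past the first two notches. Worked out from fingertip height, the lever is at 0.74 rad, held at 10–11.5 N. A rough image estimate from the paddle's apparent width came out nearer 0.82 rad. I trusted the fingertip height more, and both are inside 0.66–0.84.
- **Clamping:** The last pictures show the foot down on the stack and the stack unmoved. The foot's force on the top board was not measured directly.
- **Surroundings:** In the last top view, which covers only the press area, the reel is where it started. I did not measure the tubs, bowl, jar and spoon again at the end, but I kept the arm clear of them and felt no unexpected contact.

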